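# Seat the covered screw tray on its tub and lift off only the cover

### The arm

A 6-joint arm with a two-finger parallel gripper is mounted at the origin on the work surface. World frame = base frame: x ahead of the robot, y to its left, z up, the work surface at z = 0. Lengths are in m, angles in rad, forces in N, time in s.
With the tool pointing down it reaches from about 0.35 to 0.8 m from the base axis. Payload 7.3 kg.
Tool frame: the origin (TCP) lies between the finger pads; the fingertips stand 25 mm ahead of it and the grasp point (between the pads) lies 6 mm ahead of it (r.tip_extent is the distance from the TCP to the fingertips, in m); z points along the fingers, y is the line along which they close (so a half turn about z gives the same grasp; the last joint's range is limited). The gripper opens to 85 mm and grips with 20 to 120 N. Pads are 22 mm wide; open, the fingers measure 114 mm over their backs; the gripper's body (76 mm by 85 mm) begins 54 mm behind the grasp point. The pads swing forward as they close: fully open they stand 13 mm farther back than shut.
Start: joints at [-0.146, 0.342, 1.524, -0, 1.275, -0.146], TCP at [0.525, 0, 0.256] pointing down, gripper open.
Joint ranges: [-2.53, 2.53], [-0.77, 2.02], [0.04, 2.7], [-1, 4.14], [0.28, 2.66], [-3.11, 3.11]. Speed limits (rad/s): [2.57, 2.57, 3.14, 3.14, 3.14, 3.14].

### API

Orientations are given as a unit quaternion [x, y, z, w].
In Python, from workcell import r, command_gripper, optics gives the robot as it stands. The module is installed in compiled form; this text tells all that it offers. Calls block until the motion is done:
- r.reach(position, orientation): joint-space move of the TCP to a pose.
- r.move_straight(position, orientation=None, speed=0.15, max_force=None): straight line of the TCP; orientation=None keeps the orientation; speed is the mean speed in m/s. With max_force (N) it stops when the force on the tool has changed by that much, and returns True; else False.
- r.movej(angles): joint-space move.
- command_gripper(opening, force=None): finger opening in m; force is the grip in N (None keeps the last); returns when the fingers have stopped.
- r.hold(seconds).
- r.solve_ik(position, orientation): joint angles nearest the present ones, or None.
- r.read_state(): the state.
- optics.get_image(name): name is "scene" or "side" or "wrist"; returns (picture, depth): 400x640x3 uint8, red, green, blue; 400x640 float32, m along the optical axis (not along the pixel's ray), 0 where there is no reading.
- optics.camera_model(name): a dict with "K" (3x3 intrinsics, pixels), "R" (3x3) and "t" (3): a world point X has camera coordinates R X + t; the wrist camera has in their place "tool_from_camera" (4x4, takes a point from camera to tool coordinates, whose origin is the TCP and whose axes are the flange's). Camera axes: x right, y down, z forward; pixel columns grow to the right and rows downward; lengths in m; the calibration is good to about 2 mm. A picture is of the moment at which its call begins: read the wrist's pose just before it. camera_model takes no time and is no camera call.
A pose or a line that the arm cannot do raises r.PlanningError and nothing moves.
- r.finish_job(): hands the job in; it is judged then, once.
The state is a dict: "time_s": time; "joint_positions": joint angles; "dq": joint speeds; "tau": joint torques, N m; "eef_pos": TCP position; "eef_rot": TCP orientation; "contact_force": force on the tool from outside, world axes, zero at the start; "torque": the same for the moment, N m; "grip_width": finger opening in m; "grip_force": force on a finger pad.
Only numpy, scipy, OpenCV 4.12 (cv2) and the standard library are available. Lean on these libraries where they do the work, as an engineer would, in place of code of your own. Each camera call takes 0.05 s, during which the arm holds its last target. There are 200 camera calls.

### The job

Carry the double lid that lies on the bench (a screw tray with its cover nested on top), still covered, to the one open tub it fits, lower it gently until the tray sits fully home on the rim all round, and let go of it. Then take the cover by its pull and lift it off alone, leaving the tray seated and undisturbed on the tub. Finish while still holding the cover level above the tub, about 10 cm clear of the tray, so that the screws can be checked; leave the tubs and everything else where they stand.

Things in the scene. Friction and masses are not known exactly. Their poses are not given: they have to be found in the camera images.
- inner_lid: Inner lid, a white dished lid used as a screw tray, 126 (its x) x 60 (y) x 28 mm high, 90 to 140 g, flat on the bench at the start with the outer lid on it. Origin: centre of its underside. Lowest, a plug for the tub: 102 x 36 mm up to 4 mm, 108 x 42 mm from 4 to 10 mm; then the tray, 126 x 60 mm outside, from 10 to 28 mm, walls 3 mm thick. The screws in it stay in place.
- tray_grip (a point): Centre of the inner lid, 16 mm above its origin and 6 mm above the tray's underside; x along the lid. Carry it by its two upright long walls (10 to 28 mm above its origin), pinched across the 60 mm width with the cover between the fingers. Keep the fingertips no more than a few mm below the tray's underside, as the tub's sides are only 3 mm inside the tray's.
- outer_lid: Outer lid, a translucent flat cover 122 (its x) x 56 (y) x 4 mm, 40 to 60 g, resting by its weight on top of the inner lid's walls, no catch; a 6 mm skirt below the plate nests inside these walls with about 2.5 mm play. Origin: centre of the plate's underside; nested, 28 mm above the inner lid's origin.
- cover_pull (a point): Top centre of the white pull in the middle of the outer lid, 22 mm above the outer lid's origin. The pull is 36 mm long (along the lid's x), 12 mm wide (y) and stands 18 mm above the plate. Pinch it across the 12 mm and lift straight up.
- tub_long: The tub that the double lid fits: translucent open tub 120 (its x) x 54 (y) x 62 mm high, inside 115 x 49 mm, loose on the bench, 0.28 to 0.46 kg. Origin: centre of its underside. Seated, the inner lid's plug is inside with 3.5 mm play all round, either way round, the tray's underside rests on the rim, and the inner lid's origin is 52 mm above the tub's.
- tub_short: A shorter open tub of the same make, 84 x 54 x 62 mm, loose, origin under its centre, with a few parts on its floor. The lid does not fit it; leave it alone.
- tub_square: A square open tub of the same make, 96 x 96 x 62 mm, loose, origin under its centre, with a few parts on its floor. The lid does not fit it; leave it alone.
- hard_drive: A bystander: 3.5 inch hard drive lying flat, 147 x 102 x 26 mm, origin under its centre.
- screwdriver: A bystander: screwdriver 180 mm long lying along its x, handle to -x, up to about 30 mm high.
- case_fan: A bystander: 120 x 120 x 25 mm black case fan lying flat, origin under its centre.
- mouse: A bystander: black computer mouse, 100 x 56 x 31 mm, on a flat mouse pad 3 mm thick, origin under its centre.
- power_brick: A bystander: black laptop power brick, 115 x 52 x 32 mm, origin under its centre.
Mind the look-alikes: they are no part of the job. What is shaped like the outer_lid but orange is not meant.

How it is judged:
By the outcome, as a careful person would: the job done as asked, in the order asked, and still so for the second after the job is handed in, while the arm keeps its last pose, push and grip.
It also fails if it takes over 45 s, if anything falls off the work surface, if the arm or the gripper's body presses on something with over 40 N, if the wrist force passes 120 N, or if a joint passes its speed limit or range.

## Working session

There is one attempt and no reset: what is moved stays moved. The work goes in short steps, each a Python script; the robot and the scene stay as the last script left them, time stands still between calls to the robot, and variables do not carry over. Pictures are saved under pics/ and viewed, at most 10 in all, crops included, and the job is handed in when it is done.

```bash
mkdir -p pics
python3 - <<'E'
from workcell import r, command_gripper, optics
import numpy as np, cv2
for n in ("scene","side","wrist"):
    s=r.read_state(); im,d=optics.get_image(n); m=optics.camera_model(n)
    np.savez(f"pics/{n}0.npz",im=im,d=d,eef=s["eef_pos"],q=s["eef_rot"],**m)
    cv2.imwrite(f"pics/{n}0.png",im[:,:,::-1])
    print(n,{k:np.round(v,3).tolist() for k,v in m.items()})
print(s)
E
```

```text
scene {'K': [[472.874, 0.0, 324.273], [0.0, 472.874, 197.502], [0.0, 0.0, 1.0]], 'R': [[-0.68, 0.733, -0.017], [0.546, 0.49, -0.679], [-0.489, -0.471, -0.734]], 't': [0.331, -0.224, 1.73]}
side {'K': [[418.04, 0.0, 332.058], [0.0, 418.04, 200.222], [0.0, 0.0, 1.0]], 'R': [[0.866, -0.5, -0.006], [-0.37, -0.634, -0.679], [0.335, 0.591, -0.734]], 't': [-0.412, 0.224, 1.31]}
wrist {'K': [[288.559, 0.0, 326.141], [0.0, 288.559, 200.568], [0.0, 0.0, 1.0]], 'tool_from_camera': [[-0.001, -0.945, -0.326, 0.084], [1.0, -0.001, -0.001, 0.0], [0.001, -0.326, 0.945, -0.118], [0.0, 0.0, 0.0, 1.0]]}
{'time_s': 0.1, 'joint_positions': array([-1.46022833e-01,  3.42615036e-01,  1.52489075e+00,  2.10246450e-05,
        1.27540523e+00, -1.45957403e-01]), 'dq': array([ 0.00091248, -0.00205852, -0.00334375, -0.00043317,  0.00029166,
        0.0012885 ]), 'tau': array([ 1.46845858e-03, -4.34446299e+01, -2.46491075e+01, -2.49143095e-04,
        4.66253536e-03,  6.72989302e-06]), 'eef_pos': array([5.24688610e-01, 6.19328179e-05, 2.55725895e-01]), 'eef_rot': array([ 7.07131929e-01,  7.07081325e-01, -3.85280338e-04, -5.34962100e-04]), 'contact_force': array([-0.24939033,  0.17958688,  0.26803538]), 'torque': array([0.02162966, 0.02350951, 0.05118003]), 'grip_force': 0.0, 'grip_width': 0.08572876420751446}
```

View pics/scene0.png

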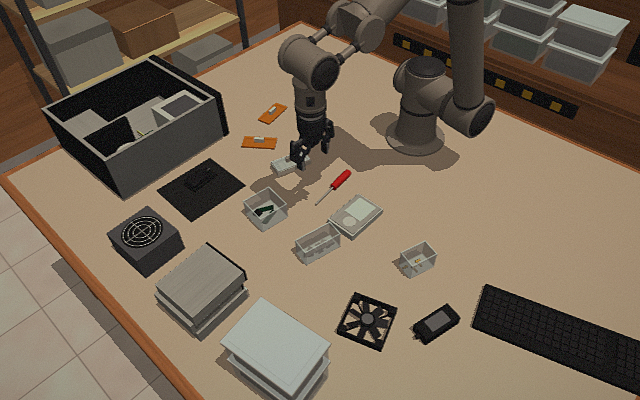

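View pics/side0.png

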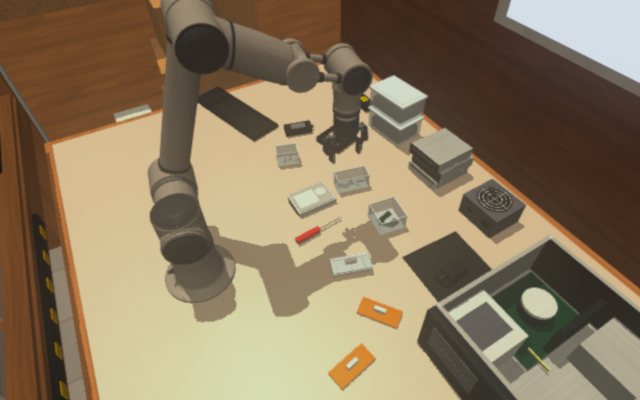

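The scene picture shows the white double lid at about (285,165), with orange look-alike covers at (272,113) and (260,142). The tubs are square (264,208), long (316,242) and short (418,258). In the side picture the lid is at (352,264), the orange covers at (380,312) and (352,366), and the tubs at (387,217), (351,181) and (288,155). I choose the white lid and the middle tub, and will check both close up with the wrist camera.

```bash
cat > h.py <<'E'
import numpy as np, cv2
from scipy.spatial.transform import Rotation as Ro
def cam_pose(z):
    "world_from_camera R,t"
    if "R" in z: return z["R"].T, -z["R"].T@z["t"]
    T=np.eye(4); T[:3,:3]=Ro.from_quat(z["q"]).as_matrix(); T[:3,3]=z["eef"]; T=T@z["tool_from_camera"]
    return T[:3,:3],T[:3,3]
def cloud(z):
    R,t=cam_pose(z); v,u=np.mgrid[:400,:640]; d=z["d"]
    p=np.stack([(u-z["K"][0,2])*d/z["K"][0,0],(v-z["K"][1,2])*d/z["K"][1,1],d],-1)
    return p@R.T+t
def proj(z,X):
    R,t=cam_pose(z); c=(np.atleast_2d(X)-t)@R; return (c@z["K"].T)[:,:2]/c[:,2:]
def onplane(z,u,v,h):
    R,t=cam_pose(z); w=R@np.linalg.solve(z["K"],[u,v,1.]); return t+w*(h-t[2])/w[2]
def quat(yaw):  # tool down, tool y (closing line) at angle yaw from world x
    y=np.array([np.cos(yaw),np.sin(yaw),0]); zz=np.array([0,0,-1.]); x=np.cross(y,zz)
    return Ro.from_matrix(np.c_[x,y,zz]).as_quat()
def snap(name,tag):
    from workcell import r, optics
    s=r.read_state(); im,d=optics.get_image(name); m=optics.camera_model(name)
    z=dict(im=im,d=d,eef=s["eef_pos"],q=s["eef_rot"],**m); np.savez(f"pics/{tag}.npz",**z)
    cv2.imwrite(f"pics/{tag}.png",im[:,:,::-1]); return z
E
python3 - <<'E'
from h import *
z=dict(np.load("pics/side0.npz")); P=cloud(z)
for n,(u,v,h) in dict(lid=(352,264,.03),square=(387,217,.03),long=(351,181,.03),short=(288,155,.03),o1=(380,312,0),o2=(352,366,0)).items():
    print(n,onplane(z,u,v,h).round(3),P[v,u].round(3))
E
```

```text
lid [ 0.413 -0.231  0.03 ] [ 0.414 -0.23   0.029]
square [ 0.616 -0.129  0.03 ] [ 0.63  -0.114  0.006]
long [0.602 0.08  0.03 ] [0.592 0.065 0.049]
short [0.466 0.328 0.03 ] [0.458 0.309 0.048]
o1 [ 0.407 -0.396  0.   ] [ 0.402 -0.403  0.016]
o2 [ 0.255 -0.488  0.   ] [ 0.25  -0.495  0.021]
```

View pics/wrist0.png

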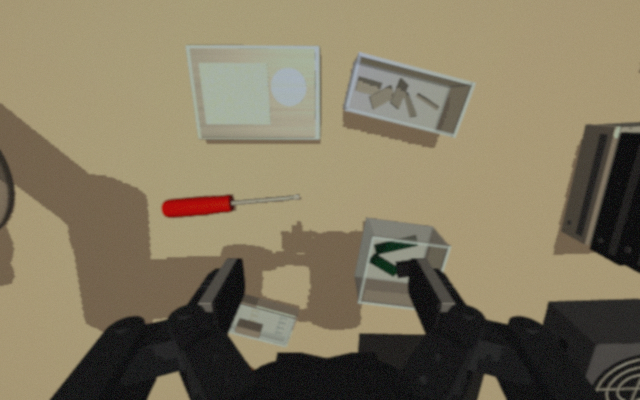

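The wrist picture shows the white lid at (265,322), partly covered by a finger, the long tub with loose parts at (410,95), and the square tub at (400,265). I'll take a close view of each from nearer.

Run:
```python
from h import *
from workcell import r
q=quat(0.0); print(r.read_state()["eef_rot"].round(3),q)
r.reach([.600,.0,.25],q); a=snap("wrist","tub1")
r.reach([.413,-.30,.22],q); b=snap("wrist","lid1")
c=np.hstack([a["im"][:, 100:500],b["im"][:,100:500]])
cv2.imwrite("pics/both1.png",c[:,:,::-1]); print(r.read_state()["time_s"],r.read_state()["joint_positions"].round(2))
```

```text
[ 0.707  0.707 -0.    -0.   ] [0.70710678 0.70710678 0.         0.        ]
1.9833 [-0.78  0.35  1.62  0.    1.17 -0.78]
```

View pics/both1.png

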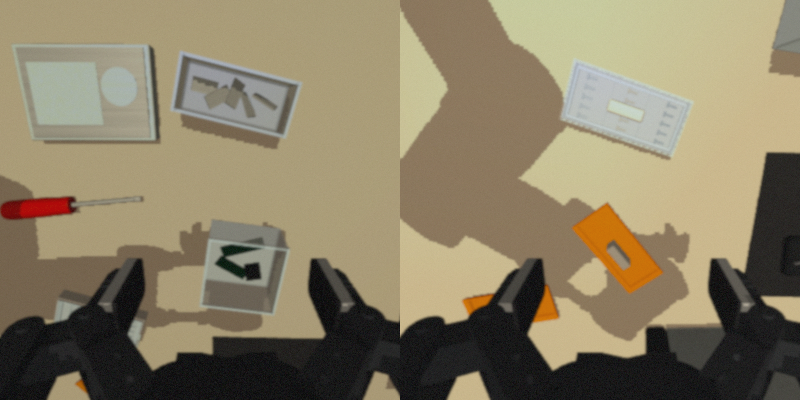

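The crop confirms the white translucent cover with its white pull and screws beneath (left image lid corners 570,60 to 690,155), and an orange cover at (617,247) that I leave alone. The long tub is at (237,95). Next I fit their outlines from depth.

```bash
cat >> h.py <<'E'
def fit(z,c,rad,lo,hi):
    P=cloud(z).reshape(-1,3); ok=z["d"].ravel()>0
    m=ok&(np.hypot(P[:,0]-c[0],P[:,1]-c[1])<rad)&(P[:,2]>lo)&(P[:,2]<hi); Q=P[m]
    (x,y),(w,h),a=cv2.minAreaRect((Q[:,:2]*1000).astype(np.float32))
    if w<h: w,h,a=h,w,a+90
    a=(a+90)%180-90
    return np.array([x,y]).round(1),(round(w,1),round(h,1)),round(a,2),len(Q),np.percentile(Q[:,2],[5,50,95]).round(4)
E
python3 - <<'E'
from h import *
t=dict(np.load("pics/tub1.npz")); l=dict(np.load("pics/lid1.npz")); s=dict(np.load("pics/side0.npz")); c=dict(np.load("pics/scene0.npz"))
for lo,hi in((.054,.075),(.04,.075)): print("tub",fit(t,(.6,.075),.085,lo,hi),fit(s,(.6,.075),.085,lo,hi),fit(c,(.6,.075),.085,lo,hi))
for lo,hi in((.022,.038),(.012,.06)): print("lid",fit(l,(.413,-.23),.085,lo,hi),fit(s,(.413,-.23),.085,lo,hi))
P=cloud(l).reshape(-1,3);m=(np.hypot(P[:,0]-.413,P[:,1]+.231)<.08)&(l["d"].ravel()>0)
print(np.histogram(P[m,2],bins=np.arange(-.006,.06,.003)))
P=cloud(t).reshape(-1,3);m=(np.hypot(P[:,0]-.6,P[:,1]-.075)<.08)&(t["d"].ravel()>0)
print(np.histogram(P[m,2],bins=np.arange(-.006,.08,.004)))
E
```

```text
tub (array([609.1,  88.9]), (122.2, 56.0), -13.37, 1603, array([0.0559, 0.0622, 0.0636])) (array([608.9,  86.2]), (124.4, 61.1), -15.18, 139, array([0.0545, 0.0589, 0.0633])) (array([609.6,  89.4]), (123.3, 61.7), -13.73, 235, array([0.0545, 0.0592, 0.0638]))
tub (array([609.1,  88.9]), (122.2, 56.0), -13.37, 2090, array([0.0428, 0.0618, 0.0635])) (array([608.6,  85.6]), (124.6, 62.6), -14.93, 322, array([0.0413, 0.0519, 0.0623])) (array([609.6,  89.4]), (123.3, 61.7), -13.73, 479, array([0.0415, 0.0536, 0.0625]))
lid (array([ 413.4, -223.6]), (126.3, 60.1), -18.46, 7046, array([0.0287, 0.0324, 0.0337])) (array([ 412.1, -227.2]), (125.9, 61.6), -17.54, 628, array([0.0246, 0.03  , 0.0341]))
lid (array([ 413.4, -223.6]), (126.3, 60.1), -18.46, 7534, array([0.0288, 0.0325, 0.0497])) (array([ 411.9, -227. ]), (126.3, 62.1), -17.93, 761, array([0.018 , 0.0299, 0.0452]))
(array([   0,  762, 8346,   49,    0,    0,    0,    0,    0,    0,    9,
        577, 4847, 1612,    1,    1,    1,    5,  392,   89,    0]), array([-0.006, -0.003,  0.   ,  0.003,  0.006,  0.009,  0.012,  0.015,
        0.018,  0.021,  0.024,  0.027,  0.03 ,  0.033,  0.036,  0.039,
        0.042,  0.045,  0.048,  0.051,  0.054,  0.057]))
(array([   0, 6886, 3502,  484,  571,  393,  243,  124,  113,  127,  121,
        132,  131,  145,  137,  151,  496,  956,    0,    0,    0]), array([-0.006, -0.002,  0.002,  0.006,  0.01 ,  0.014,  0.018,  0.022,
        0.026,  0.03 ,  0.034,  0.038,  0.042,  0.046,  0.05 ,  0.054,
        0.058,  0.062,  0.066,  0.07 ,  0.074,  0.078]))
```

Run:
```python
from h import *
from workcell import r,command_gripper
L=fit(dict(np.load("pics/lid1.npz")),(.413,-.23),.085,.022,.038)
print(r.tip_extent)
q=quat(np.radians(71.54))
command_gripper(.068,40)
z=snap("wrist","fing")
P=(cloud(z)-z["eef"])@Ro.from_quat(z["q"]).as_matrix()   # tool coords
m=(z["d"]>0)&(abs(P[...,1])<.07)&(abs(P[...,0])<.03)&(P[...,2]<.06)
for s in(-1,1):
    Q=P[m&(np.sign(P[...,1])==s)]; print(s,len(Q),np.percentile(Q[:,2],[90,99,100]).round(4),Q[Q[:,2]>Q[:,2].max()-.004].mean(0).round(4))
print(r.tip_extent)
try:
    r.reach([.609,.18,.25],quat(np.pi)); 
except r.PlanningError as e:
    print(e); r.reach([.609,.18,.25],quat(-np.pi+.12))
z=snap("wrist","tub2"); print(r.read_state()["joint_positions"].round(2),fit(z,(.609,.089),.085,.054,.075),r.read_state()["time_s"])
```

```text
0.025
-1 17561 [-0.0189  0.0099  0.0177] [ 0.0005 -0.0337  0.0155]
1 17709 [-0.0192  0.0101  0.0179] [0.0009 0.0349 0.0156]
0.025
[ 0.17  0.55  1.2  -0.    1.39 -2.97] (array([608.3,  88.8]), (122.3, 56.2), -13.42, 1588, array([0.0562, 0.0622, 0.0636])) 4.3083
```

Run:
```python
from h import *
from workcell import r,command_gripper
q=quat(np.radians(71.54)); x,y=.413,-.2236
command_gripper(.080,40)
r.reach([x,y,.13],q)
r.move_straight([x,y,.028],speed=.10,max_force=8)
s=r.read_state(); print(s["eef_pos"].round(4),s["contact_force"].round(1))
command_gripper(.05,45)
s=r.read_state(); print(s["grip_width"],s["grip_force"],s["contact_force"].round(1))
r.move_straight([x,y,.06],speed=.06)
r.move_straight([x,y,.18],speed=.15)
s=r.read_state(); print(s["grip_width"],s["grip_force"],s["contact_force"].round(1),s["time_s"],s["joint_positions"].round(2))
snap("side","carry_side"); z=snap("wrist","carry")
c=np.vstack([dict(np.load("pics/carry_side.npz"))["im"][180:320,250:570],z["im"][100:400,160:480]])
cv2.imwrite("pics/carry2.png",cv2.resize(c,None,fx=1.3,fy=1.3)[:,:,::-1])
```

```text
[ 0.4133 -0.2238  0.0285] [ 0.4  0.3 -0.7]
0.058933581921948495 48.85411977767944 [-0.9  0.4  5. ]
0.05916409388258851 48.61214518547058 [-0.7 -0.4 -0.8] 9.4083 [-0.66  0.32  1.79  0.    1.03 -1.91]
```

View pics/carry2.png

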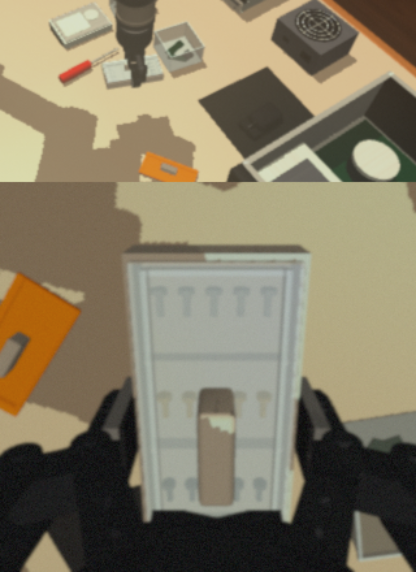

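The lid is held by its long walls with the cover still nested (pull at about (217,440) in the lower view). I'll measure its pose in the hand.

Run:
```python
from h import *
z=dict(np.load("pics/carry.npz")); P=(cloud(z)-z["eef"])@Ro.from_quat(z["q"]).as_matrix(); I=z["im"]
v,u=np.mgrid[:400,:640]
# plate region: wrist crop -> image coords
m=(z["d"]>0)&(abs(P[...,1])<.022)&(P[...,0]>.0)&(P[...,0]<.058)&(P[...,2]<.01)&(P[...,2]>-.012)
Q=P[m]; A=np.c_[Q[:,:2],np.ones(len(Q))]; c,*_=np.linalg.lstsq(A,Q[:,2],rcond=None); print("plane slopes",c.round(4),len(Q))
m=(z["d"]>0)&(abs(P[...,1])<.025)&(P[...,0]>.03)&(P[...,0]<.1)&(abs(P[...,2])<.03); Q=P[m]
for yy in(-.02,-.01,0,.01,.02):
    k=abs(Q[:,1]-yy)<.002; print(yy,Q[k][:,0].max().round(4),Q[k][:,2].max().round(4))
print(Ro.from_quat(z["q"]).as_matrix().round(3))
m=(abs(P[...,2])<.03)&(z["d"]>0)&(abs(P[...,1])<.04)&(P[...,0]>.04)&(P[...,0]<.08)
for xx in (.045,.055):
    k=P[m&(abs(P[...,0]-xx)<.002)]; print(xx,k[:,1].min().round(4),k[:,1].max().round(4))
```

```text
plane slopes [ 0.0029 -0.0008 -0.0039] 11561
-0.02 0.0633 0.0186
-0.01 0.0633 0.0178
0 0.0633 0.0182
0.01 0.0633 0.018
0.02 0.0633 0.0176
[[-0.949  0.317 -0.002]
 [ 0.317  0.949  0.001]
 [ 0.002  0.001 -1.   ]]
0.045 -0.0298 0.0302
0.055 -0.0301 0.0303
```

The lid is level and centred in the grip. Now I place it.

Run:
```python
from h import *
from workcell import r,command_gripper
q=quat(np.radians(90-13.4)); x,y=.6087,.0889
p=lambda t:(lambda s:print(t,s["eef_pos"].round(4),s["contact_force"].round(1),round(s["grip_width"],4),round(s["time_s"],2)))(r.read_state())
r.move_straight([x,y,.18],q,speed=.2); p("above")
r.move_straight([x,y,.10],speed=.08); r.hold(.3); p("near")
hit=r.move_straight([x,y,.077],speed=.012,max_force=4); p(hit); r.hold(.2); p("held")
snap("wrist","seat"); snap("side","seat_side")
```

```text
above [0.6084 0.0882 0.18  ] [ 0.8 -0.6 -2.4] 0.0589 11.5
near [0.6088 0.0889 0.1003] [ 0.4  0.4 -1.5] 0.0588 12.95
True [0.6087 0.0889 0.0808] [-0.9  0.4  5.4] 0.0591 14.38
held [0.6087 0.0889 0.0808] [-0.1  0.1  6. ] 0.059 14.58
```

Run:
```python
from h import *
from workcell import r,command_gripper
q=quat(np.radians(90-13.4)); x,y=.6087,.0889
command_gripper(.078,45); r.hold(.2)
print(r.read_state()["contact_force"].round(1))
r.move_straight([x,y,.13],speed=.08)
r.reach([x+.078,y-.018,.26],q); r.hold(.2)
z=snap("wrist","seated"); zs=snap("side","seated_side"); zc=snap("scene","seated_sc")
for lo,hi in((.085,.1),(.07,.1)): print(fit(z,(x,y),.085,lo,hi))
P=cloud(z).reshape(-1,3); m=(np.hypot(P[:,0]-x,P[:,1]-y)<.05)&(P[:,2]>.078)&(P[:,2]<.092); Q=P[m]
c,*_=np.linalg.lstsq(np.c_[Q[:,:2]-[x,y],np.ones(len(Q))],Q[:,2],rcond=None); print("plane",c.round(4))
m=(np.hypot(P[:,0]-x,P[:,1]-y)<.05)&(P[:,2]>.096)&(P[:,2]<.115); Q=P[m]
print("pull",cv2.minAreaRect((Q[:,:2]*1000).astype(np.float32)),np.median(Q[:,2]),len(Q))
cs=cv2.resize(zs["im"][130:220,290:420],None,fx=3,fy=3); cc=cv2.resize(zc["im"][190:280,260:390],None,fx=3,fy=3)
w=z["im"][0:300,150:550]
cv2.imwrite("pics/seated3.png",np.hstack([np.vstack([cs,cc]),cv2.copyMakeBorder(w,0,240,0,0,cv2.BORDER_CONSTANT)])[:,:,::-1]); print(r.read_state()["time_s"])
```

```text
[ 0.9  0.1 -0.7]
(array([608.4,  89.5]), (120.0, 55.4), -13.3, 1746, array([0.085 , 0.0853, 0.0861]))
(array([608.3,  89.7]), (125.2, 60.2), -13.36, 7838, array([0.0807, 0.0844, 0.0857]))
plane [-0.0012  0.0002  0.0843]
pull ((608.5767822265625, 89.58716583251953), (11.110989570617676, 35.49834442138672), 76.36799621582031) 0.10227723090159413 537
17.0
```

View pics/seated3.png

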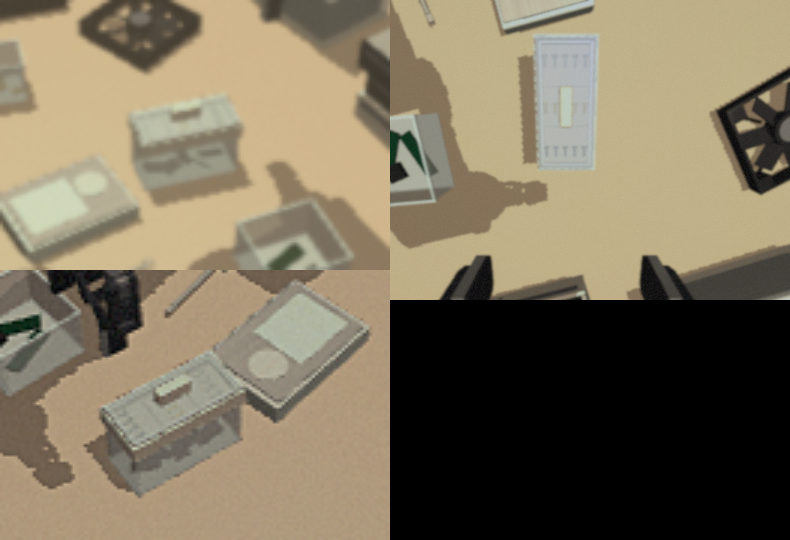

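The picture shows the lid seated level on the long tub (plate top fitted at 84.3 mm, 84 expected), with the pull at wrist crop (567,105). Now I lift the cover.

Run:
```python
from h import *
from workcell import r,command_gripper
q=quat(np.radians(90-13.4)); x,y=.6086,.0892
p=lambda t:(lambda s:print(t,s["eef_pos"].round(4),s["contact_force"].round(1),round(s["grip_width"],4),round(s["grip_force"],1),round(s["time_s"],2)))(r.read_state())
command_gripper(.040,30)
r.reach([x,y,.18],q)
print(r.move_straight([x,y,.113],speed=.06,max_force=5)); p("down")
command_gripper(.004,30); p("grip")
r.move_straight([x,y,.133],speed=.03)
r.move_straight([x,y,.218],speed=.08); r.hold(.4); p("up")
z=snap("wrist","off"); zs=snap("side","off_side"); zc=snap("scene","off_sc")
for n,a in(("side",zs),("scene",zc)): print(n,fit(a,(x,y),.085,.074,.095))
P=(cloud(z)-z["eef"])@Ro.from_quat(z["q"]).as_matrix()
m=(z["d"]>0)&(abs(P[...,1])<.022)&(P[...,0]>.02)&(P[...,0]<.055)&(P[...,2]<.045)&(P[...,2]>.015); Q=P[m]
c,*_=np.linalg.lstsq(np.c_[Q[:,:2],np.ones(len(Q))],Q[:,2],rcond=None); print("plane",c.round(4),len(Q))
cs=cv2.resize(zs["im"][90:220,280:430],None,fx=2.6,fy=2.6); cc=cv2.resize(zc["im"][150:280,250:400],None,fx=2.6,fy=2.6)
cv2.imwrite("pics/off3.png",np.hstack([cs,cc])[:,:,::-1])
```

```text
False
down [0.6089 0.0892 0.1135] [-0.6  0.4 -0.5] 0.0401 0.0 19.25
grip [0.6088 0.0892 0.1134] [-0.9  0.3  2.5] 0.0109 32.6 19.61
up [0.6086 0.0892 0.2179] [ 0.1  0.2 -0.4] 0.0114 32.3 22.04
side (array([607.4,  86.8]), (128.5, 66.1), -11.92, 114, array([0.0743, 0.0772, 0.0813]))
scene (array([610.2,  89.9]), (127.7, 65.4), -12.32, 212, array([0.0744, 0.0777, 0.0818]))
plane [-0.0012 -0.0011  0.029 ] 5143
```

View pics/off3.png

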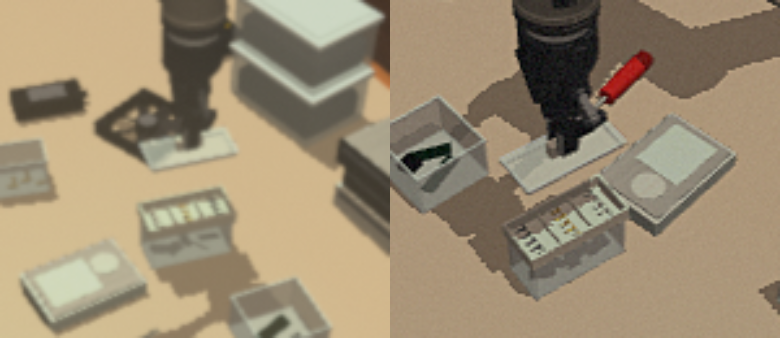

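The cover is held level above the open tray, with about 10 cm clearance, and the tray is still seated on the tub ((187,215) in the left crop, (565,225) in the right).

```bash
python3 -c "
from workcell import r
print(r.finish_job())"
```

```text
the job is handed in; nothing more can be done
None
```

The job is handed in: the tray sits level on the long tub's rim, and the arm is holding the cover level about 10 cm above it, at about 22 s on the robot's clock.

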